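# Tag a repacked crate and scan it

### The arm

A 6-joint arm with a two-finger parallel gripper is mounted at the origin on the work surface. World frame = base frame: x ahead of the robot, y to its left, z up, the work surface at z = 0. Lengths are in m, angles in degrees, forces in N, time in s.
With the tool pointing down it reaches from about 0.15 to 0.775 m from the base axis. Payload 6.1 kg.
Tool frame: the origin (TCP) lies at the very end of the fingers, on their centre line; the grasp point (between the pads) lies 19 mm behind it (grip_point_offset is the z of the grasp point in the tool frame, in m); z points along the fingers, y is the line along which they close (so a half turn about z gives the same grasp; the last joint's range is limited). The gripper opens to 85 mm and grips with 20 to 120 N. Pads are 22 mm wide; open, the fingers measure 114 mm over their backs; the gripper's body (76 mm by 85 mm) begins 54 mm behind the grasp point. The pads swing forward as they close: fully open they stand 13 mm farther back than shut.
Start: joints at [-67.666, 7.208, -2.269, 80.523, 0, 90], TCP at [0.199, -0.486, 0.231] pointing down, gripper open.
Joint ranges: [-155.77, 155.77], [-54.66, 111.73], [-72.52, 77.12], [-102.08, 115.82], [-83.92, 84.16], [-180, 180]. Speed limits (degrees/s): [136.94, 136.94, 172.46, 180, 180, 180].

### API

Orientations are given as [roll, pitch, yaw] about the fixed x, y, z axes, in that order (R = Rz(yaw) Ry(pitch) Rx(roll)).
In Python, from workcell import * gives the robot as it stands. The module is installed in compiled form; this text tells all that it offers.
- The arm moves only by the tool drive_tool, never from a script. Its argument "series" is text: rows parted by semicolons, each of 7 numbers parted by spaces: the turn, a rotation vector about the tool's x, y, z in rad, then the shift along the tool's x, y, z in cm, then the closure in counts, from 0 (fully open) to 255 (shut). In form: rx ry rz tx ty tz grip; .... A call has 1 to 5 rows; each row shifts and turns the commanded pose from where the row before left it, along the tool's axes as they then stand; what a row does not reach is not made up. A row lasts 1/12 s, in which the tool goes at most 41.7 mm and 7.16 degrees, less where a joint would pass 70% of its speed; a pose out of reach is approached as far as the arm can. A call with a gripper value outside its range is refused whole. The fingers move at their own pace and stop on an object; "newtons" is the grip in N (left out, the last holds). Time passes only in rows, so rows that do not move let the fingers close. It gives the time, the measured TCP pose, the force, the opening and the grip force at its end, in the units of the state.
- read_state(): the state, without advancing time (a new reading comes with each control period).
- snapshot(name): name is "side" or "top" or "wrist"; returns a dict with "frame" (480x640x3 uint8, red, green, blue), "z_map" (480x640 float32, m along the optical axis (not along the pixel's ray), 0 where there is no reading), "fx", "fy", "cx", "cy" (pixels), "view" (4x4, takes a point from world to camera coordinates). Camera axes: x right, y down, z forward; pixel columns grow to the right and rows downward; lengths in m; the calibration is good to about 2 mm. A picture is of the moment at which its call begins.
- finish_job(): hands the job in; it is judged then, once.
The state is a dict: "t": time; "q": joint angles; "qvel": joint speeds; "joint_torque": joint torques, N m; "tool_pos": TCP position; "ee_rot": TCP orientation; "contact_force": force on the tool from outside, world axes, zero at the start; "ft_torque": the same for the moment, N m; "opening": opening from 0.0 (shut) to 1.0 (fully open); "grip_force": force on a finger pad.
Only numpy, scipy, OpenCV 4.12 (cv2) and the standard library are available. Lean on these libraries where they do the work, as an engineer would, in place of code of your own. Each camera call takes 0.05 s, during which the arm holds its last target. There are 200 camera calls.

### The job

The milk from the cardboard tray has been repacked into the grey plastic crate: move the spring tag clip from the tray's edge onto the crate's long edge that faces away from the robot, near its middle, pushed fully down, with the barcode facing outward. Then lift the cordless scanner out of its charging cradle, turn it and keep it in the air, touching nothing, aimed squarely at the middle of the barcode with its window about 10 cm away. Finish while still holding the scanner like that, with the clip left on the crate and the other goods on the table undisturbed.

Things in the scene. Friction and masses are not known exactly. Their poses are not given: they have to be found in the camera images.
- crate: Grey open plastic crate, fixed, 200 mm (its y) by 150 mm (its x), 120 mm high, walls 6 mm; small milk packs inside, tops at 103 mm, 50 mm clear of the edge to be tagged. Origin: on the table under mid-thickness of the middle of the long wall to be tagged. Its +x points outward from that wall (away from the robot), the crate extends 147 mm towards -x, y runs along the edge, z up.
- crate_edge (a point): Middle of the top of the crate wall to be tagged, 120 mm above the table. Axes as crate.
- tray: Empty brown cardboard tray, fixed, 200 mm (y) by 150 mm (x) by 80 mm high, walls 6 mm thick, on which the tag clip is parked at the start. Origin on the table under the middle of the long wall that carries the clip, axes as the crate's (+x outward from that wall).
- clip: Tag clip: black sprung clamp like a big clothes peg, jaws down over a wall, white barcode tag sloping out on one side. Origin on its hinge barrel (10 mm diameter, along y), which rests on the wall's top when fully down (origin 5 mm above the edge). z up along the clamp, +x outward on the tag's side. The two jaws, 30 mm wide, reach 33 mm below the origin, one each side of the wall.
- clip_grip (a point): Midway between the clip's two handles, 24 mm above its origin: squeeze here from above, along x. Axes as clip. The handles are 30 mm wide (y), rise 43 mm above the origin and splay 0.22 rad each way, 37 mm over all at the top. Squeezed (about 8 N) they turn to a stop, parallel, 18 mm over all: the clip is then held firmly, barrel midway between the fingers.
- clip_arm (a joint): Hinge of the clip: 0 clamped on a 6 mm wall, 0.44 rad squeezed fully open (each arm, with the tag, has turned 0.22 rad from upright; jaw tips 20 mm apart), -0.15 shut on nothing. Let go, it springs shut with about 6 N at the jaws.
- tag (a point): Middle of the barcode face of the clip's tag, a white plate 70 by 45 by 3 mm sloping down and outward from the barrel. The tag's z is the outward normal of its face, leaning 45 degrees up from level when the clip sits upright; y lies level along the tag. Its middle lies 24 mm outward of and 19 mm below the clip's origin.
- cradle: Black charging cradle, fixed: base 120 by 95 by 10 mm with a square cup rising to 60 mm above the table, floor of the cup 13 mm above the table. Origin under the cup's middle. Its +x is the way the scanner in it looks.
- scanner: Cordless pistol-grip scanner, 0.2 kg, upright in the cradle, 47 mm of its handle in the cup (2 mm play a side). Origin: centre of the handle's underside. +x is the way it looks, z up along the handle. Handle 34 (x) by 30 (y) by 100 mm; on it a grey head 48 mm wide, 44 mm tall, from 50 mm behind to 32 mm ahead of the handle's axis, then a black nose 62 mm wide, 50 mm tall, to 66 mm ahead.
- scanner_centre (a point): Centre of the scanner's grey head, on the handle's axis, 122 mm above its origin: grip the head here across its 48 mm width (y). Axes as scanner.
- scanner_window (a point): Middle of the scanner's window, 66 mm ahead (+x) of scanner_centre; it looks along +x. Axes as scanner.
- milk_carton: Bystander: 1 litre milk carton 70 by 60 by 185 mm. Origin at the centre of its underside.
- milk_powder_tin: Bystander: tin, 100 mm diameter, 115 mm high. Origin at the centre of its underside.
- jam_jar: Bystander: jar, 64 mm diameter, 75 mm high. Origin at the centre of its underside.
- parcel_tape: Bystander: roll of parcel tape, 92 mm diameter, 48 mm high. Origin at the centre of its underside.
Not all that is in view belongs to the job. Leave any pink or red look-alike of the cradle alone.

How it is judged (in metres and radians):
On the way, in this order (a step that is already met when the one before it is completed fails the run):
1. the tag clip is clamped on the crate's edge, fully down, tag outward, and let go (x of clip in the frame of crate_edge between -0.007 and 0.007 m and y of clip in the frame of crate_edge between -0.05 and 0.05 m and z of clip in the frame of crate_edge between 0 and 0.012 m and angle between clip's own z axis and vertical below 0.2 rad and x of tag in the frame of crate_edge above 0.01 m and contact force between clip and crate above 1 N and contact force between clip and the fingers below 0.2 N and value of joint clip_arm between -0.1 and 0.1 rad), for 0.3 s.
2. the scanner is drawn out of its cradle and held raised (contact force between scanner and the fingers above 2 N and height (world z) of scanner_centre above 0.13 m and contact force between scanner and cradle below 0.2 N and contact force between scanner and crate below 0.2 N and contact force between scanner and tray below 0.2 N and contact force between scanner and clip below 0.2 N and contact force between scanner and milk_carton below 0.2 N and contact force between scanner and milk_powder_tin below 0.2 N and contact force between scanner and jam_jar below 0.2 N and contact force between scanner and parcel_tape below 0.2 N and distance of scanner from where it was at the start of the episode above 0.055 m), for 0.2 s.
At the end, for the whole second after the job is handed in: Clip clamped on the crate edge, untouched: within 50 mm of its middle, 7 mm of fully down, 0.2 rad of upright, tag outward. Scanner in the fingers, head above 130 mm, still, touching nothing else, window 50-180 mm from the tag, aimed within 22 mm of its middle, square to 0.5 rad (all of step 1 and contact force between scanner and the fingers above 2 N and height (world z) of scanner_centre above 0.13 m and contact force between scanner and cradle below 0.2 N and contact force between scanner and crate below 0.2 N and contact force between scanner and tray below 0.2 N and contact force between scanner and clip below 0.2 N and contact force between scanner and milk_carton below 0.2 N and contact force between scanner and milk_powder_tin below 0.2 N and contact force between scanner and jam_jar below 0.2 N and contact force between scanner and parcel_tape below 0.2 N and x of tag in the frame of scanner_window between 0.05 and 0.18 m and y of tag in the frame of scanner_window between -0.022 and 0.022 m and z of tag in the frame of scanner_window between -0.022 and 0.022 m and angle between the x axis of scanner and the z axis of tag, either way round below 0.5 rad and z of scanner_window in the frame of tag above 0.04 m and linear speed of scanner below 0.03 m/s and angular speed of scanner below 0.2 rad/s); the arm keeps its last pose, push and grip.
It fails at once if a bystander is disturbed (moved more than 25 mm) (distance of any of milk_carton, milk_powder_tin, jam_jar, parcel_tape from where it was at the start of the episode above 0.025 m).
It also fails if it takes over 54 s, if anything falls off the work surface, if the arm or the gripper's body presses on something with over 40 N, if the wrist force passes 120 N, or if a joint passes its speed limit or range.

## Working session

There is one attempt and no reset: what is moved stays moved. The work goes in short steps, Python scripts to look and compute and a tool call to move; the robot and the scene stay as the last step left them, time stands still between calls to the robot, and variables do not carry over. Pictures are saved under pics/ and viewed, at most 10 in all, crops included, and the job is handed in when it is done.

Besides the shell and the picture viewer there is one more tool, called in YAML: its name, and indented under it one key for each argument. drive_tool: Moves the arm, as the interface text tells. Its arguments: {"type":"object","properties":{"series":{"type":"string"},"newtons":{"type":"number"}},"required":["series"]}

```bash
mkdir -p pics
cat > h.py <<'E'
from workcell import *
import numpy as np, cv2
from scipy.spatial.transform import Rotation as R
def cloud(s):
    z=s["z_map"]; v,u=np.mgrid[:480,:640]
    p=np.stack([(u-s["cx"])/s["fx"]*z,(v-s["cy"])/s["fy"]*z,z,np.ones_like(z)],-1)
    w=p@np.linalg.inv(s["view"]).T
    w=w[...,:3]; w[z==0]=np.nan
    return w
def save(n,img,up=1):
    cv2.imwrite(f"pics/{n}.png",cv2.resize(img[...,::-1],None,fx=up,fy=up,interpolation=cv2.INTER_CUBIC))
E
python3 - <<'E'
from h import *
print(read_state())
for n in("top","side"):
    s=snapshot(n); save(n,s["frame"]); np.save(n+".npy",cloud(s)); print(n,s["view"],s["fx"],s["cx"],s["cy"])
E
```

```text
{'t': 0.0, 'q': array([-6.76672136e+01,  7.24171972e+00, -2.32657074e+00,  8.05222466e+01,
       -5.69749576e-04,  9.00017282e+01]), 'qvel': array([-2.53580275e-02, -5.66354090e-06, -5.00577435e-02, -6.52356162e-02,
       -3.39273048e-02, -4.73644451e-02]), 'joint_torque': array([-6.46253029e-04, -4.35912037e+01,  3.52925527e+01,  1.73744367e-02,
       -6.08369010e-05,  8.45527296e-06]), 'tool_pos': array([ 0.19933891, -0.48525512,  0.23052301]), 'ee_rot': array([-1.79909463e+02,  5.72479660e-04,  2.23310591e+01]), 'contact_force': array([ 0.0380089 ,  0.8979556 , -0.00421938]), 'ft_torque': array([0.05478335, 0.05853587, 0.00142013]), 'grip_force': 0.0, 'opening': 0.9947307924385338}
top [[ 0.0171996  -0.99970687  0.01703971 -0.00917083]
 [-0.99626002 -0.01857861 -0.08438492  0.52474954]
 [ 0.08467676 -0.0155246  -0.99628753  1.49378882]
 [ 0.          0.          0.          1.        ]] 577.250436363391 318.90084961120016 233.5999241630154
side [[-0.79811817 -0.60231139 -0.0151122   0.42963528]
 [-0.3188951   0.44358063 -0.83758112  0.26361029]
 [ 0.51118813 -0.6636695  -0.54610392  1.49072886]
 [ 0.          0.          0.          1.        ]] 616.756095255427 323.78158570378775 244.57590265352718
```

View pics/top.png

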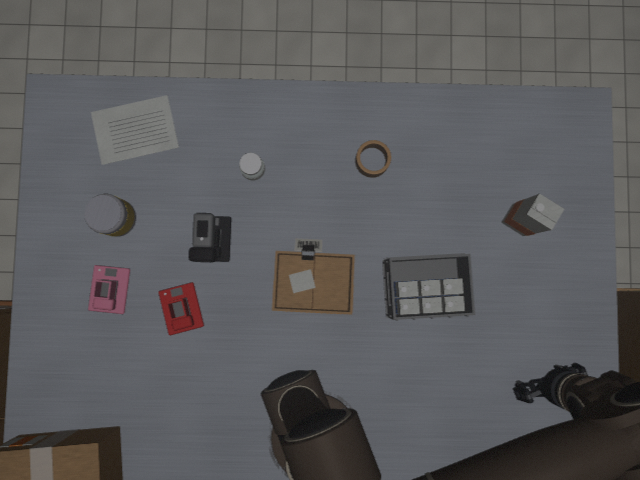

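View pics/side.png

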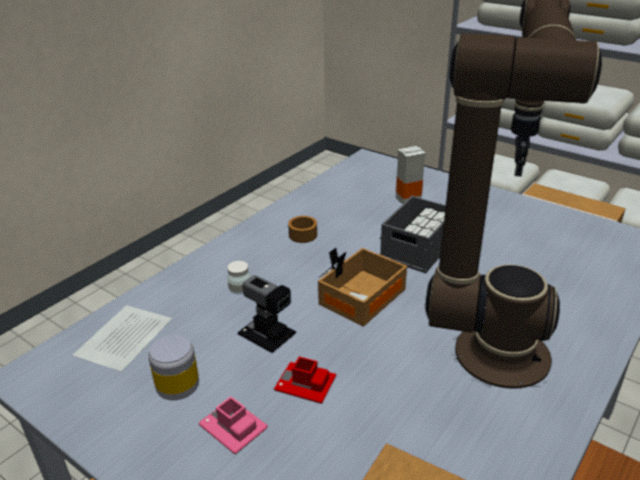

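The top view shows the clip at about (308,250) on the far edge of the tray (275–353, 252–312). The crate is at (385–472, 255–318). The scanner is at (205,238) with its nose towards the robot, at row 255. The side view agrees, and the red and pink cradles are decoys. Next I'll measure from depth.

Run:
```python
from h import *
t=np.load("top.npy"); im=cv2.imread("pics/top.png")
def reg(a,u0,u1,v0,v1,z0,z1):
    p=a[v0:v1,u0:u1].reshape(-1,3); return p[(p[:,2]>z0)&(p[:,2]<z1)]
def rect(n,p):
    (c,wh,an)=cv2.minAreaRect((p[:,:2]*1000).astype(np.float32)); print(n,len(p),"c",np.round(c,1),"wh",np.round(wh,1),"ang",round(an,2),"z",np.round(np.median(p[:,2]),4))
rect("crate",reg(t,375,485,245,330,.112,.128))
rect("tray",reg(t,265,365,252,320,.074,.086))
rect("clip",reg(t,290,330,235,262,.088,.16))
rect("tagish",reg(t,290,330,232,250,.04,.075))
h=reg(t,185,240,205,270,.125,.17); rect("scan head",h)
rect("cradle base",reg(t,180,240,200,270,.005,.016))
for n,b in dict(tape=(350,395,135,180,.04,.06),jar=(235,268,148,182,.06,.09),tin=(80,140,190,240,.1,.13),milk=(500,565,190,238,.15,.2)).items(): rect(n,reg(t,*b))
save("crop",im[200:330,180:490,::-1],2.5)
# side check
s=np.load("side.npy")
rect("s clip",reg(s,322,350,245,278,.088,.16)); rect("s scan",reg(s,235,300,270,315,.115,.17))
```

```text
crate 770 c [ 392.7 -275.8] wh [150.2 201.8] ang 4.24 z 0.119
tray 608 c [397.7  14.4] wh [201.9 149.8] ang 88.33 z 0.0797
clip 153 c [470.4  29. ] wh [34.6 32.4] ang 0.67 z 0.1082
tagish 214 c [494.8  29.2] wh [69.  29.5] ang 88.25 z 0.0601
scan head 1122 c [501.2 282.9] wh [116.4  62.3] ang 0.5 z 0.1559
cradle base 624 c [518.6 289.2] wh [183.6 155.6] ang 1.65 z 0.0088
tape 391 c [ 726.7 -137.5] wh [89.6 91.1] ang 47.59 z 0.0467
jar 389 c [697.5 181.1] wh [54.3 54.5] ang 13.7 z 0.074
tin 1248 c [558.2 533.2] wh [97.4 96.2] ang 0.25 z 0.1141
milk 932 c [ 574.2 -531.2] wh [72.  63.7] ang 57.84 z 0.1841
s clip 206 c [470.6  29.2] wh [37.1 41.4] ang 89.0 z 0.1085
s scan 1178 c [497.9 287. ] wh [120.8  63.7] ang 4.51 z 0.1513
```

View pics/crop.png

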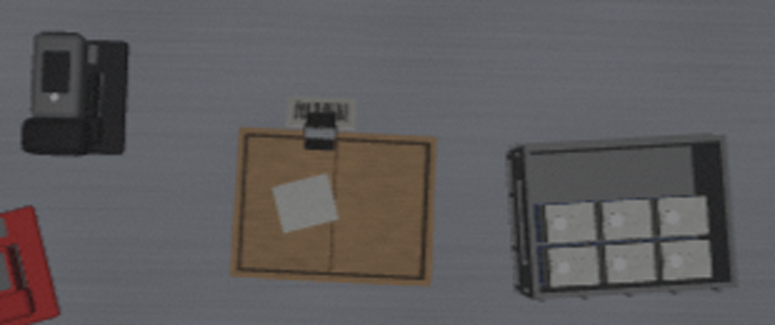

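```bash
cat > plan.py <<'E'
from h import *
import sys
def plan(pos,Rt,n):
    s=read_state(); p=np.array(s["tool_pos"]); R0=R.from_euler("xyz",s["ee_rot"],degrees=True)
    rv=(R0.inv()*Rt).as_rotvec(); d=(np.array(pos)-p)/n
    print("dist/row mm",np.round(np.linalg.norm(d)*1000,1),"deg/row",np.round(np.degrees(np.linalg.norm(rv))/n,2))
    for i in range(n):
        Ri=R0*R.from_rotvec(rv*i/n); t=Ri.inv().apply(d)*100
        print(*np.round(rv/n,3),*np.round(t,2),end=" ;\n" if i%5==4 else " ; ")
if __name__=="__main__":
    a=list(map(float,sys.argv[1:7])); plan(a[:3],R.from_euler("xyz",a[3:],degrees=True),int(sys.argv[7]))
E
python3 plan.py .470 .029 .19 180 0 88.3 15
```

```text
dist/row mm 38.8 deg/row 4.4
-0.0 -0.0 -0.077 2.97 -2.49 0.27 ; -0.0 -0.0 -0.077 3.15 -2.25 0.27 ; -0.0 -0.0 -0.077 3.32 -2.0 0.27 ; -0.0 -0.0 -0.077 3.46 -1.74 0.27 ; -0.0 -0.0 -0.077 3.58 -1.47 0.27 ;
-0.0 -0.0 -0.077 3.69 -1.19 0.27 ; -0.0 -0.0 -0.077 3.77 -0.91 0.27 ; -0.0 -0.0 -0.077 3.83 -0.61 0.27 ; -0.0 -0.0 -0.077 3.86 -0.32 0.27 ; -0.0 -0.0 -0.077 3.87 -0.02 0.27 ;
-0.0 -0.0 -0.077 3.86 0.27 0.27 ; -0.0 -0.0 -0.077 3.83 0.57 0.27 ; -0.0 -0.0 -0.077 3.78 0.86 0.27 ; -0.0 -0.0 -0.077 3.7 1.15 0.27 ; -0.0 -0.0 -0.077 3.6 1.43 0.27 ;
```

drive_tool:
  series: "0 0 -0.077 3.0 -2.5 0.27 0; 0 0 -0.077 3.15 -2.25 0.27 0; 0 0 -0.077 3.3 -2.0 0.27 0; 0 0 -0.077 3.45 -1.75 0.27 0; 0 0 -0.077 3.6 -1.45 0.27 0"
  newtons: 40

```text
t: 0.52
tool_pos: [0.2899, -0.3124, 0.2173]
ee_rot: [-180.0, -0.0, 44.6]
contact_force: [1.1, -0.7, -0.1]
opening: 0.999
grip_force: 0.0
```

drive_tool:
  series: "0 0 -0.077 3.7 -1.2 0.27 0; 0 0 -0.077 3.75 -0.9 0.27 0; 0 0 -0.077 3.8 -0.6 0.27 0; 0 0 -0.077 3.85 -0.3 0.27 0; 0 0 -0.077 3.85 0 0.27 0"

```text
t: 0.93
tool_pos: [0.3801, -0.1414, 0.2041]
ee_rot: [180.0, 0.0, 66.7]
contact_force: [0.8, -1.4, -0.1]
opening: 1.002
grip_force: 0.0
```

drive_tool:
  series: "0 0 -0.077 3.85 0.25 0.27 0; 0 0 -0.077 3.8 0.55 0.27 0; 0 0 -0.077 3.75 0.85 0.27 0; 0 0 -0.077 3.7 1.15 0.27 0; 0 0 -0.077 3.6 1.45 0.27 0"

```text
t: 1.35
tool_pos: [0.4692, 0.0299, 0.1905]
ee_rot: [-180.0, 0.0, 88.8]
contact_force: [0.7, -0.9, -0.1]
opening: 1.002
grip_force: 0.0
```

Run:
```python
from h import *
s=snapshot("wrist"); w=cloud(s); save("w1",s["frame"])
p=w.reshape(-1,3)
m=(p[:,2]>.105)&(p[:,2]<.14)&(abs(p[:,0]-.47)<.035)&(abs(p[:,1]-.03)<.03); q=p[m]
print(len(q)); 
if len(q): print(q.min(0),q.max(0),np.median(q,0)); print(cv2.minAreaRect((q[:,:2]*1000).astype(np.float32)))
```

```text
2005
[0.45181115 0.01123166 0.10500837] [0.48930112 0.0427667  0.13075181] [0.48086285 0.02854758 0.12257048]
((470.5266418457031, 26.80123519897461), (30.83757781982422, 37.32464599609375), 88.1600341796875)
```

View pics/w1.png

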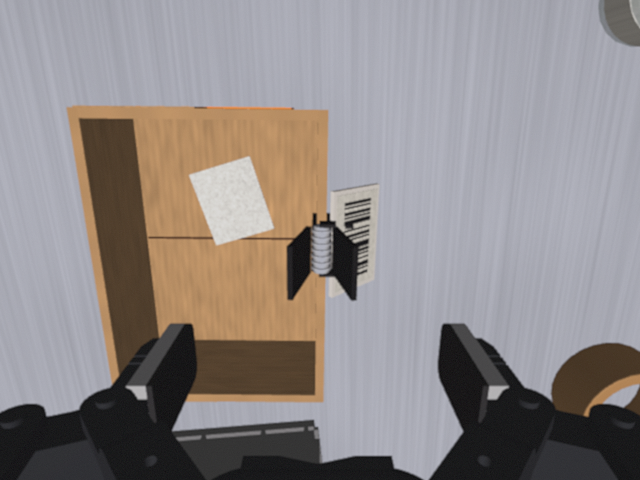

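The wrist view shows the clip at about (322,255), centred between the fingers. The depth data puts it at (470.5, 28) mm, which matches the earlier measurement. I'll go down and squeeze it.

drive_tool:
  series: "0 0 0.01 -0.2 0.13 2.5 0; 0 0 0 0 0 2.5 0; 0 0 0 0 0 2.5 0; 0 0 0 0 0 1.6 0; 0 0 0 0 0 0.9 0"

```text
t: 1.82
tool_pos: [0.4686, 0.0258, 0.0881]
ee_rot: [-179.8, 0.0, 87.9]
contact_force: [0.1, -0.5, -0.1]
opening: 0.999
grip_force: 0.0
```

drive_tool:
  series: "0 0 0 0 0 0 255; 0 0 0 0 0 0 255; 0 0 0 0 0 0 255; 0 0 0 0 0 0 255; 0 0 0 0 0 0 255"
  newtons: 40

```text
t: 2.23
tool_pos: [0.4716, 0.0258, 0.0925]
ee_rot: [179.8, -0.0, 87.9]
contact_force: [0.5, -0.4, 7.6]
opening: 0.302
grip_force: 5.5
```

drive_tool:
  series: "0 0 0 0 0 0 255; 0 0 0 0 0 0 255; 0 0 0 0 0 0 255; 0 0 0 0 0 0 255; 0 0 0 0 0 0 255"

```text
t: 2.65
tool_pos: [0.4719, 0.0258, 0.0929]
ee_rot: [179.7, -0.0, 87.9]
contact_force: [0.8, -0.4, 6.2]
opening: 0.194
grip_force: 41.1
```

drive_tool:
  series: "0 0 0 0 0 -1 255; 0 0 0 0 0 -2.5 255; 0 0 0 0 0 -3.5 255; 0 0 0 0 0 -3 255; 0 0 0 0 0 -2 255"

```text
t: 3.07
tool_pos: [0.4708, 0.0258, 0.2148]
ee_rot: [179.8, -0.0, 87.9]
contact_force: [1.0, 0.6, -0.2]
opening: 0.197
grip_force: 40.1
```

```bash
python3 - <<'E'
from h import *
st=read_state(); print(st["tool_pos"],st["ee_rot"],st["contact_force"],st["opening"])
s=snapshot("wrist"); w=cloud(s); save("w2",s["frame"]); np.save("w2.npy",w)
E
python3 plan.py .4645 -.2705 .19 180 0 94.2 10
```

```text
[0.4707597  0.025827   0.21478375] [ 1.79799911e+02 -2.00305017e-02  8.79341696e+01] [ 1.03552437  0.62235096 -0.1947142 ] 0.1968413262529835
dist/row mm 29.8 deg/row 0.63
0.001 -0.0 -0.011 -2.97 0.03 0.28 ; 0.001 -0.0 -0.011 -2.97 -0.0 0.28 ; 0.001 -0.0 -0.011 -2.97 -0.04 0.28 ; 0.001 -0.0 -0.011 -2.96 -0.07 0.28 ; 0.001 -0.0 -0.011 -2.96 -0.1 0.28 ;
0.001 -0.0 -0.011 -2.96 -0.13 0.28 ; 0.001 -0.0 -0.011 -2.96 -0.16 0.28 ; 0.001 -0.0 -0.011 -2.96 -0.2 0.28 ; 0.001 -0.0 -0.011 -2.96 -0.23 0.28 ; 0.001 -0.0 -0.011 -2.95 -0.26 0.28 ;
```

View pics/w2.png

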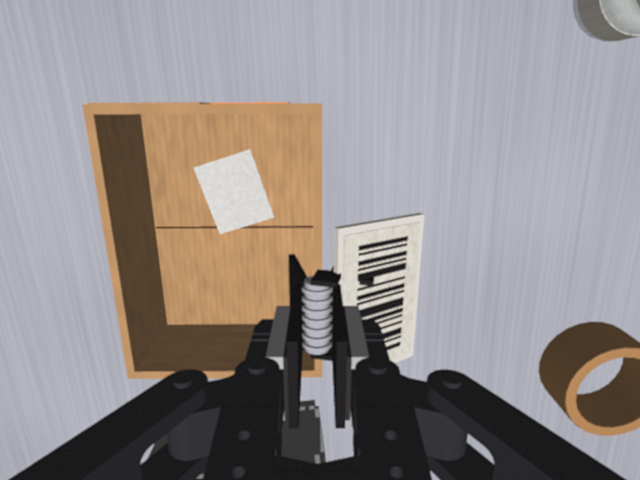

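The clip is held squarely with the tag out to the right (375,300). Next I'll carry it over to the crate.

drive_tool:
  series: "0 0 -0.01 -2.95 0 0.25 255; 0 0 -0.01 -2.95 0 0.25 255; 0 0 -0.01 -2.95 -0.05 0.25 255; 0 0 -0.01 -2.95 -0.05 0.25 255; 0 0 -0.01 -2.95 -0.1 0.25 255"

```text
t: 3.53
tool_pos: [0.4656, -0.1229, 0.1989]
ee_rot: [180.0, 0.0, 90.9]
contact_force: [1.2, -0.3, -2.2]
opening: 0.193
grip_force: 40.0
```

drive_tool:
  series: "0 0 -0.012 -2.95 -0.15 0.25 255; 0 0 -0.012 -2.95 -0.15 0.25 255; 0 0 -0.012 -2.95 -0.2 0.25 255; 0 0 -0.012 -2.95 -0.25 0.25 255; 0 0 -0.012 -2.95 -0.25 0.25 255"

```text
t: 3.95
tool_pos: [0.461, -0.2709, 0.1863]
ee_rot: [180.0, 0.0, 94.3]
contact_force: [1.3, -0.2, -1.5]
opening: 0.191
grip_force: 40.0
```

Run:
```python
from h import *
s=snapshot("wrist"); w=cloud(s)
st=read_state(); print(st["tool_pos"],st["ee_rot"],st["opening"])
p=w.reshape(-1,3); 
q=p[(abs(p[:,2]-.12)<.003)&(p[:,0]>.45)&(p[:,0]<.48)]
for y in np.arange(-.39,-.15,.03):
    a=q[abs(q[:,1]-y)<.01]; 
    if len(a)>20: print(round(y,3),len(a),a.min(0)[0],a.max(0)[0])
t=p[(p[:,2]>.12)&(p[:,0]>.475)&(p[:,0]<.56)&(abs(p[:,1]+.27)<.05)]; print(len(t),t.min(0),t.max(0))
```

```text
[ 0.46101621 -0.27522498  0.18539386] [-1.79953573e+02  1.75862278e-01  9.41185758e+01] 0.19314440272840977
-0.36 446 0.4563971380562959 0.4748118337521063
-0.33 202 0.466190852718141 0.4728996270553839
-0.27 246 0.46155134894831273 0.46773816246246774
-0.24 439 0.4591974256085175 0.465862853479409
-0.21 508 0.4568881648045432 0.4638458862906884
-0.18 655 0.45001267629464264 0.46176940919882203
23985 [ 0.47500208 -0.30210229  0.14994135] [ 0.51755228 -0.23144394  0.27333344]
```

drive_tool:
  series: "0 0 0 0.4 0.38 0 255; 0 0 0 0 0 1.5 255; 0 0 0 0 0 1.5 255; 0 0 0 0 0 1.2 255; 0 0 0 0 0 0.6 255"

```text
t: 4.42
tool_pos: [0.4645, -0.264, 0.1367]
ee_rot: [-179.9, -0.1, 94.3]
contact_force: [-0.4, 0.7, -0.1]
opening: 0.194
grip_force: 40.0
```

drive_tool:
  series: "0 0 0 0 0 0.2 255; 0 0 0 0 0 0.2 255; 0 0 0 0 0 0 255"

```text
t: 4.67
tool_pos: [0.4653, -0.2649, 0.1343]
ee_rot: [180.0, 0.0, 94.3]
contact_force: [0.5, -0.1, -0.7]
opening: 0.189
grip_force: 40.0
```

drive_tool:
  series: "0 0 0 0 0 0.2 255; 0 0 0 0 0 0.2 255; 0 0 0 0 0 0 255"

```text
t: 4.92
tool_pos: [0.4657, -0.2653, 0.1329]
ee_rot: [179.8, 0.1, 94.2]
contact_force: [-4.2, 2.9, 13.9]
opening: 0.195
grip_force: 41.8
```

drive_tool:
  series: "0 0 0 0 0 0.2 255; 0 0 0 0 0 0.2 255; 0 0 0 0 0 0 255"

```text
t: 5.17
tool_pos: [0.4658, -0.2654, 0.1326]
ee_rot: [179.7, 0.2, 94.2]
contact_force: [-12.4, 7.7, 38.0]
opening: 0.194
grip_force: 44.5
```

drive_tool:
  series: "0 0 0 0 0 -0.3 255; 0 0 0 0 0 0 255; 0 0 0 0 0 0 150; 0 0 0 0 0 0 100; 0 0 0 0 0 0 0"

```text
t: 5.58
tool_pos: [0.4651, -0.2652, 0.1291]
ee_rot: [180.0, 0.0, 94.2]
contact_force: [-0.1, 0.2, -0.5]
opening: 0.614
grip_force: 0.0
```

drive_tool:
  series: "0 0 0 0 0 0 0; 0 0 0 0 0 0 0; 0 0 0 0 0 0 0; 0 0 0 0 0 0 0; 0 0 0 0 0 -1 0"

```text
t: 6.0
tool_pos: [0.464, -0.2646, 0.1371]
ee_rot: [-179.8, -0.1, 94.2]
contact_force: [0.9, -0.0, -1.1]
opening: 0.999
grip_force: 0.0
```

drive_tool:
  series: "0 0 0 0 0 -2.5 0; 0 0 0 0 0 -3.5 0; 0 0 0 0 0 -3.5 0; 0 0 0 0 0 -3.5 0; 0 0 0 0 0 -2 0"

```text
t: 6.42
tool_pos: [0.4653, -0.2654, 0.2936]
ee_rot: [179.8, 0.2, 94.2]
contact_force: [0.7, -0.7, 0.2]
opening: 1.002
grip_force: 0.0
```

Run:
```python
from h import *
s=snapshot("wrist"); w=cloud(s); save("w3",s["frame"])
st=read_state(); print(st["t"],st["tool_pos"],st["ee_rot"],st["opening"])
p=w.reshape(-1,3)
f=s["frame"].reshape(-1,3).astype(int)
near=(abs(p[:,1]+.265)<.05)
q=p[near&(p[:,2]>.135)&(p[:,2]<.18)&(abs(p[:,0]-.465)<.04)]
print("handles",len(q),q.min(0),q.max(0),cv2.minAreaRect((q[:,:2]*1000).astype(np.float32)))
t=p[near&(f.min(1)>110)&(p[:,2]>.08)&(p[:,2]<.135)&(p[:,0]>.47)&(p[:,0]<.53)]
if len(t)>50:
    c=t.mean(0); n=np.linalg.svd(t-c,full_matrices=False)[2][2]; n*=np.sign(n[2]); print("tag",len(t),c,n,t.min(0),t.max(0))
```

```text
6.4667 [ 0.46611638 -0.26583443  0.29644166] [179.56894212   0.29151635  94.23740647] 1.0002123771942375
handles 1595 [ 0.44501802 -0.2810071   0.13512592] [ 0.48354697 -0.24804816  0.17222299] ((464.3171081542969, -264.54595947265625), (37.29206085205078, 30.561800003051758), 4.440686225891113)
tag 1873 [ 0.48838643 -0.25857231  0.10644832] [0.70328597 0.05215943 0.708991  ] [ 0.47000108 -0.31473327  0.08996857] [ 0.50576419 -0.22716881  0.13285515]
```

View pics/w3.png

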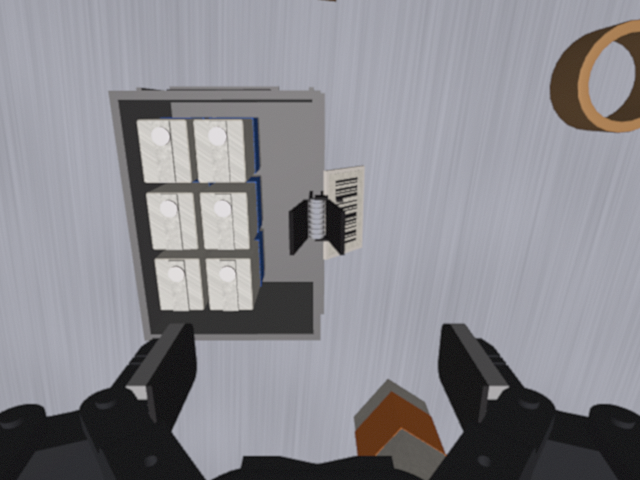

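The picture shows the clip at (320,220) fully down on the crate's outer edge, with the tag at (345,210) facing out. The measured normal is (0.70, 0.05, 0.71), as it should be. On to the scanner.

```bash
python3 plan.py .495 .283 .27 180 0 0.5 15
```

```text
dist/row mm 36.7 deg/row 6.25
0.001 -0.0 0.109 3.64 0.46 0.16 ; 0.001 -0.0 0.109 3.66 0.06 0.16 ; 0.001 -0.0 0.109 3.65 -0.34 0.16 ; 0.001 -0.0 0.109 3.59 -0.73 0.16 ; 0.001 -0.0 0.109 3.49 -1.12 0.16 ;
0.001 -0.0 0.109 3.35 -1.49 0.16 ; 0.001 -0.0 0.109 3.17 -1.85 0.16 ; 0.001 -0.0 0.109 2.95 -2.18 0.16 ; 0.001 -0.0 0.109 2.69 -2.49 0.16 ; 0.001 -0.0 0.109 2.4 -2.77 0.16 ;
0.001 -0.0 0.109 2.09 -3.01 0.17 ; 0.001 -0.0 0.109 1.75 -3.22 0.17 ; 0.001 -0.0 0.109 1.39 -3.39 0.17 ; 0.001 -0.0 0.109 1.01 -3.52 0.17 ; 0.001 -0.0 0.109 0.62 -3.61 0.17 ;
```

drive_tool:
  series: "0 0 0.109 3.65 0.45 0 0; 0 0 0.109 3.65 0.05 0.1 0; 0 0 0.109 3.65 -0.35 0.15 0; 0 0 0.109 3.6 -0.75 0.15 0; 0 0 0.109 3.5 -1.1 0.15 0"

```text
t: 6.88
tool_pos: [0.4738, -0.0806, 0.2838]
ee_rot: [180.0, -0.0, 62.7]
contact_force: [0.3, -0.1, -0.5]
opening: 1.0
grip_force: 0.0
```

drive_tool:
  series: "0 0 0.109 3.35 -1.5 0.2 0; 0 0 0.109 3.15 -1.85 0.2 0; 0 0 0.109 2.95 -2.2 0.2 0; 0 0 0.109 2.7 -2.5 0.2 0; 0 0 0.109 2.4 -2.75 0.2 0"

```text
t: 7.3
tool_pos: [0.4825, 0.1012, 0.2739]
ee_rot: [180.0, -0.0, 31.8]
contact_force: [0.7, 0.4, 0.4]
opening: 0.999
grip_force: 0.0
```

drive_tool:
  series: "0 0 0.109 2.1 -3.0 0.2 0; 0 0 0.109 1.75 -3.2 0.2 0; 0 0 0.109 1.4 -3.4 0.2 0; 0 0 0.109 1.0 -3.5 0.2 0; 0 0 0.109 0.6 -3.6 0.2 0"

```text
t: 7.72
tool_pos: [0.5194, 0.1512, 0.2671]
ee_rot: [-173.8, 0.9, 12.9]
contact_force: [-0.2, 0.0, -0.2]
opening: 0.998
grip_force: 0.0
```

Run:
```python
from h import *
s=snapshot("wrist"); w=cloud(s); save("w4",s["frame"])
st=read_state(); print(st["t"],st["tool_pos"],st["ee_rot"],st["q"])
p=w.reshape(-1,3)
near=(abs(p[:,1]-.283)<.06)&(abs(p[:,0]-.50)<.12)
q=p[near&(p[:,2]>.15)&(p[:,2]<.165)]
def rc(q): print(len(q),q.min(0),q.max(0),cv2.minAreaRect((q[:,:2]*1000).astype(np.float32)))
rc(q); rc(q[q[:,0]>.48]); rc(q[q[:,0]<.472])
```

```text
7.7667 [0.52046528 0.14837787 0.26678761] [-173.78782655    0.9512113    12.5796059 ] [ 12.52543423   9.88412062   5.0872197   86.1602057    6.21127136
 179.94551596]
12508 [0.44391322 0.24975262 0.15000188] [0.56042581 0.31028092 0.16128434] ((502.5703430175781, 278.5743408203125), (60.53899002075195, 116.18868255615234), 88.29193115234375)
8486 [0.48003187 0.25560912 0.15000188] [0.56042581 0.30311717 0.16054699] ((520.2076416015625, 279.5387268066406), (47.356014251708984, 80.60189819335938), 89.50917053222656)
3005 [0.44391322 0.24975262 0.15002532] [0.47198713 0.31028092 0.16128434] ((458.0249938964844, 280.0007019042969), (60.53305435180664, 28.05977439880371), 89.7590103149414)
```

View pics/w4.png

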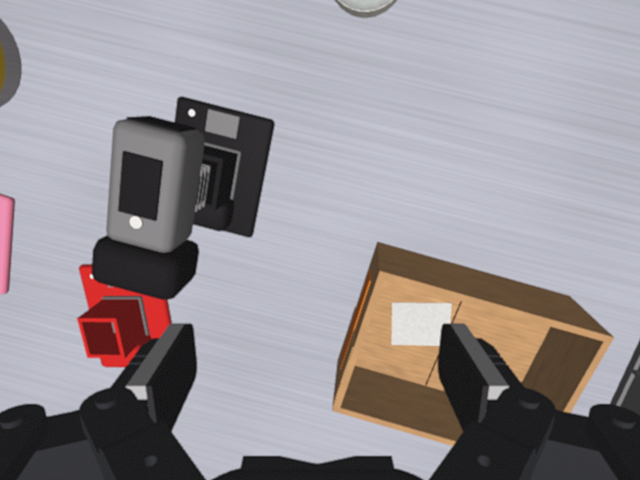

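The wrist picture shows the scanner head at (155,185) with its nose at (145,265). Joint 6 ran into its limit at yaw ≈ 12°, so I'll use the half-turn equivalent, yaw 180°.

```bash
python3 plan.py .51 .281 .25 180 0 179.8 25
```

```text
dist/row mm 5.4 deg/row 6.69
-0.002 -0.006 -0.117 0.08 -0.52 0.12 ; -0.002 -0.006 -0.117 0.14 -0.5 0.12 ; -0.002 -0.006 -0.117 0.19 -0.49 0.12 ; -0.002 -0.006 -0.117 0.25 -0.46 0.12 ; -0.002 -0.006 -0.117 0.3 -0.43 0.11 ;
-0.002 -0.006 -0.117 0.35 -0.39 0.11 ; -0.002 -0.006 -0.117 0.4 -0.35 0.11 ; -0.002 -0.006 -0.117 0.43 -0.3 0.11 ; -0.002 -0.006 -0.117 0.47 -0.25 0.1 ; -0.002 -0.006 -0.117 0.49 -0.19 0.1 ;
-0.002 -0.006 -0.117 0.51 -0.13 0.1 ; -0.002 -0.006 -0.117 0.52 -0.07 0.09 ; -0.002 -0.006 -0.117 0.53 -0.01 0.09 ; -0.002 -0.006 -0.117 0.53 0.05 0.09 ; -0.002 -0.006 -0.117 0.52 0.11 0.08 ;
-0.002 -0.006 -0.117 0.5 0.17 0.08 ; -0.002 -0.006 -0.117 0.48 0.23 0.08 ; -0.002 -0.006 -0.117 0.45 0.28 0.07 ; -0.002 -0.006 -0.117 0.41 0.33 0.07 ; -0.002 -0.006 -0.117 0.37 0.38 0.07 ;
-0.002 -0.006 -0.117 0.33 0.42 0.07 ; -0.002 -0.006 -0.117 0.28 0.45 0.07 ; -0.002 -0.006 -0.117 0.22 0.48 0.07 ; -0.002 -0.006 -0.117 0.16 0.51 0.07 ; -0.002 -0.006 -0.117 0.1 0.52 0.07 ;
```

drive_tool:
  series: "-0.002 -0.006 -0.117 0.1 -0.5 0.1 0; -0.002 -0.006 -0.117 0.15 -0.5 0.1 0; -0.002 -0.006 -0.117 0.2 -0.5 0.1 0; -0.002 -0.006 -0.117 0.25 -0.45 0.1 0; -0.002 -0.006 -0.117 0.3 -0.45 0.1 0"

```text
t: 8.18
tool_pos: [0.5172, 0.176, 0.2651]
ee_rot: [-174.5, -0.9, 46.6]
contact_force: [-0.5, 1.4, 0.2]
opening: 0.999
grip_force: 0.0
```

drive_tool:
  series: "-0.002 -0.006 -0.117 0.35 -0.4 0.1 0; -0.002 -0.006 -0.117 0.4 -0.35 0.1 0; -0.002 -0.006 -0.117 0.45 -0.3 0.1 0; -0.002 -0.006 -0.117 0.45 -0.25 0.1 0; -0.002 -0.006 -0.117 0.5 -0.2 0.1 0"

```text
t: 8.6
tool_pos: [0.5147, 0.2028, 0.262]
ee_rot: [-176.0, -2.0, 80.2]
contact_force: [0.7, -0.2, -0.8]
opening: 1.0
grip_force: 0.0
```

drive_tool:
  series: "-0.002 -0.006 -0.117 0.5 -0.15 0.1 0; -0.002 -0.006 -0.117 0.5 -0.05 0.1 0; -0.002 -0.006 -0.117 0.55 0 0.1 0; -0.002 -0.006 -0.117 0.55 0.05 0.1 0; -0.002 -0.006 -0.117 0.5 0.1 0.1 0"

```text
t: 9.02
tool_pos: [0.5124, 0.2293, 0.2581]
ee_rot: [-177.8, -2.1, 113.8]
contact_force: [-0.1, -0.3, 0.6]
opening: 0.998
grip_force: 0.0
```

drive_tool:
  series: "-0.002 -0.006 -0.117 0.5 0.15 0.1 0; -0.002 -0.006 -0.117 0.5 0.25 0.1 0; -0.002 -0.006 -0.117 0.45 0.3 0.05 0; -0.002 -0.006 -0.117 0.4 0.35 0.05 0; -0.002 -0.006 -0.117 0.35 0.4 0.05 0"

```text
t: 9.43
tool_pos: [0.5106, 0.2561, 0.255]
ee_rot: [-179.4, -1.2, 147.3]
contact_force: [-0.3, -0.5, 0.3]
opening: 1.002
grip_force: 0.0
```

```bash
python3 plan.py .51 .281 .25 180 0 179.8 5
```

```text
dist/row mm 5.1 deg/row 6.5
-0.001 -0.005 -0.113 0.28 0.41 0.1 ; -0.001 -0.005 -0.113 0.23 0.44 0.1 ; -0.001 -0.005 -0.113 0.18 0.47 0.1 ; -0.001 -0.005 -0.113 0.12 0.48 0.1 ; -0.001 -0.005 -0.113 0.07 0.49 0.1 ;
```

drive_tool:
  series: "-0.001 -0.005 -0.113 0.3 0.4 0.1 0; -0.001 -0.005 -0.113 0.25 0.45 0.1 0; -0.001 -0.005 -0.113 0.2 0.45 0.1 0; -0.001 -0.005 -0.113 0.1 0.5 0.1 0; -0.001 -0.005 -0.113 0.05 0.5 0.1 0"

```text
t: 9.85
tool_pos: [0.5099, 0.2812, 0.25]
ee_rot: [-180.0, 0.1, 179.7]
contact_force: [-0.3, -0.4, 0.8]
opening: 0.999
grip_force: 0.0
```

drive_tool:
  series: "0 0 0 0 0 0 0; 0 0 0 0 0 0 0"

```text
t: 10.02
tool_pos: [0.5099, 0.2811, 0.2499]
ee_rot: [-180.0, 0.1, 179.2]
contact_force: [-0.1, -0.2, 0.1]
opening: 0.996
grip_force: 0.0
```

Run:
```python
from h import *
s=snapshot("wrist"); w=cloud(s); save("w5",s["frame"])
st=read_state(); print(st["t"],st["tool_pos"],st["ee_rot"],st["q"])
p=w.reshape(-1,3)
near=(abs(p[:,1]-.283)<.06)&(abs(p[:,0]-.50)<.12)
q=p[near&(p[:,2]>.15)&(p[:,2]<.165)]
def rc(q): print(len(q),q.min(0),q.max(0),cv2.minAreaRect((q[:,:2]*1000).astype(np.float32)))
rc(q); rc(q[q[:,0]>.48]); rc(q[q[:,0]<.472])
```

```text
10.0667 [0.50995986 0.28092003 0.24987903] [-1.79989756e+02  6.01926991e-02  1.79202252e+02] [ 2.88685538e+01  1.35817489e+01  7.76327446e+00  8.41342927e+01
 -3.86930585e-02  2.96662915e+01]
15945 [0.44299421 0.24957815 0.15000079] [0.557968   0.31181098 0.16185365] ((500.50335693359375, 280.04901123046875), (62.16496276855469, 114.5371322631836), 89.1628189086914)
9181 [0.48000196 0.25566296 0.15000079] [0.557968   0.30393051 0.16092875] ((518.8080444335938, 279.9217834472656), (47.729774475097656, 77.9636459350586), 89.23761749267578)
5716 [0.44299421 0.24957815 0.15017439] [0.47197965 0.31181098 0.16185365] ((457.6534423828125, 280.7052307128906), (62.15883255004883, 28.97942543029785), 89.57347106933594)
```

drive_tool:
  series: "0 0 0 0.05 -0.1 3 0; 0 0 0 0 0 3.5 0; 0 0 0 0 0 3.5 0; 0 0 0 0 0 2.4 0; 0 0 0 0 0 1.2 0"

```text
t: 10.48
tool_pos: [0.508, 0.2786, 0.1099]
ee_rot: [-179.8, -0.2, 179.2]
contact_force: [-1.2, -0.1, -0.8]
opening: 0.999
grip_force: 0.0
```

drive_tool:
  series: "0 0 0 0 0 0 255; 0 0 0 0 0 0 255; 0 0 0 0 0 0 255; 0 0 0 0 0 0 255; 0 0 0 0 0 0 255"
  newtons: 60

```text
t: 10.9
tool_pos: [0.5107, 0.2805, 0.1154]
ee_rot: [179.9, 0.2, 179.3]
contact_force: [-0.7, 0.0, 4.1]
opening: 0.554
grip_force: 62.4
```

drive_tool:
  series: "0 0 0 0 0 0 255; 0 0 0 0 0 0 255; 0 0 0 0 0 -0.4 255; 0 0 0 0 0 -0.8 255; 0 0 0 0 0 -1 255"

```text
t: 11.32
tool_pos: [0.5091, 0.2798, 0.1356]
ee_rot: [-179.9, -0.0, 179.4]
contact_force: [-0.2, 0.5, -1.3]
opening: 0.553
grip_force: 62.1
```

drive_tool:
  series: "0 0 0 0 0 -2 255; 0 0 0 0 0 -3 255; 0 0 0 0 0 -3.5 255; 0 0 0 0 0 -3.5 255; 0 0 0 0 0 -3 255"

```text
t: 11.73
tool_pos: [0.5093, 0.28, 0.2889]
ee_rot: [180.0, 0.1, 179.4]
contact_force: [1.0, 0.1, -2.8]
opening: 0.555
grip_force: 62.1
```

Run:
```python
from h import *
s=snapshot("wrist"); 
st=read_state(); print(st["t"],st["tool_pos"],st["ee_rot"],st["opening"],st["grip_force"],st["contact_force"])
# scanner points in tool frame
w=cloud(s); T=R.from_euler("xyz",st["ee_rot"],degrees=True)
p=w.reshape(-1,3); p=p[p[:,2]>.15]; l=T.inv().apply(p-st["tool_pos"])
q=l[(abs(l[:,1])<.035)&(l[:,2]>-.06)&(l[:,2]<.02)&(l[:,0]>-.08)&(l[:,0]<.1)]
print(len(q),q.min(0),q.max(0))
for a,b in((.025,.035),(.04,.05),(.05,.06),(.06,.07)):
    m=q[(q[:,0]>a)&(q[:,0]<b)]; 
    if len(m): print(a,len(m),m.min(0),m.max(0),np.median(m,0))
```

```text
11.7833 [0.51038137 0.28059596 0.29484737] [179.72812005   0.53446082 179.36503615] 0.5552496873788386 62.39335656166077 [ 0.07336602 -0.4970811   2.01510925]
65567 [-0.02600513 -0.0349927  -0.05999971] [ 0.06906367  0.03499719 -0.00067468]
0.025 6039 [ 0.02500136 -0.0245824  -0.03691581] [ 0.03427867  0.02346218 -0.02583039] [ 0.02987115 -0.00036995 -0.03375421]
0.04 8289 [ 0.04000064 -0.03165561 -0.04077407] [ 0.04999825  0.03088457 -0.0287517 ] [ 0.04528724 -0.00033016 -0.03821557]
0.05 9433 [ 0.05000031 -0.0315646  -0.04069955] [ 0.05999994  0.03068396 -0.02947518] [ 0.05511281 -0.00055931 -0.03838074]
0.06 10719 [ 0.06000042 -0.0313304  -0.04000411] [ 0.06906367  0.03030997 -0.00067468] [ 0.06516457 -0.00056008 -0.03614158]
```

```bash
cat > fin.py <<'E'
from plan import *
P=np.array([.488,-.2627,.106]); n=np.array([.705,.053,.707]); n/=np.linalg.norm(n)
y=np.array([-.074,.997,0]); y-=n*(y@n); y/=np.linalg.norm(y); x=-n; M=R.from_matrix(np.c_[x,y,np.cross(x,y)])
W=np.array([.067,-.0005,-.014])
def tcp(d): return P+d*n-M.apply(W)
if __name__=="__main__":
    d,k=float(sys.argv[1]),int(sys.argv[2]); print(tcp(d),M.as_euler("xyz",degrees=True)); plan(tcp(d),M,k)
E
python3 fin.py .15 20
```

```text
[ 0.65084442 -0.24996581  0.24954367] [-179.96153794   45.00042985 -175.7007448 ]
dist/row mm 27.5 deg/row 2.24
-0.001 -0.039 -0.004 -0.73 -2.65 0.22 ; -0.001 -0.039 -0.004 -0.71 -2.65 0.24 ; -0.001 -0.039 -0.004 -0.69 -2.65 0.27 ; -0.001 -0.039 -0.004 -0.67 -2.66 0.29 ; -0.001 -0.039 -0.004 -0.64 -2.66 0.31 ;
-0.001 -0.039 -0.004 -0.62 -2.66 0.33 ; -0.001 -0.039 -0.004 -0.6 -2.67 0.35 ; -0.001 -0.039 -0.004 -0.57 -2.67 0.37 ; -0.001 -0.039 -0.004 -0.55 -2.67 0.39 ; -0.001 -0.039 -0.004 -0.52 -2.67 0.41 ;
-0.001 -0.039 -0.004 -0.49 -2.68 0.42 ; -0.001 -0.039 -0.004 -0.46 -2.68 0.44 ; -0.001 -0.039 -0.004 -0.44 -2.68 0.45 ; -0.001 -0.039 -0.004 -0.41 -2.68 0.46 ; -0.001 -0.039 -0.004 -0.38 -2.69 0.47 ;
-0.001 -0.039 -0.004 -0.35 -2.69 0.48 ; -0.001 -0.039 -0.004 -0.32 -2.69 0.49 ; -0.001 -0.039 -0.004 -0.29 -2.69 0.5 ; -0.001 -0.039 -0.004 -0.26 -2.69 0.51 ; -0.001 -0.039 -0.004 -0.23 -2.7 0.51 ;
```

drive_tool:
  series: "-0.001 -0.039 -0.004 -0.75 -2.65 0.2 255; -0.001 -0.039 -0.004 -0.7 -2.65 0.25 255; -0.001 -0.039 -0.004 -0.7 -2.65 0.25 255; -0.001 -0.039 -0.004 -0.65 -2.65 0.3 255; -0.001 -0.039 -0.004 -0.65 -2.65 0.3 255"

```text
t: 12.2
tool_pos: [0.5445, 0.1463, 0.2756]
ee_rot: [179.8, 11.3, -179.5]
contact_force: [0.5, 0.2, -2.2]
opening: 0.556
grip_force: 62.5
```

drive_tool:
  series: "-0.001 -0.039 -0.004 -0.6 -2.65 0.35 255; -0.001 -0.039 -0.004 -0.6 -2.65 0.35 255; -0.001 -0.039 -0.004 -0.55 -2.65 0.35 255; -0.001 -0.039 -0.004 -0.55 -2.65 0.4 255; -0.001 -0.039 -0.004 -0.5 -2.65 0.4 255"

```text
t: 12.62
tool_pos: [0.5786, 0.0144, 0.265]
ee_rot: [179.9, 22.5, -178.3]
contact_force: [0.2, 0.5, -2.1]
opening: 0.554
grip_force: 62.5
```

drive_tool:
  series: "-0.001 -0.039 -0.004 -0.5 -2.7 0.4 255; -0.001 -0.039 -0.004 -0.45 -2.7 0.45 255; -0.001 -0.039 -0.004 -0.45 -2.7 0.45 255; -0.001 -0.039 -0.004 -0.4 -2.7 0.45 255; -0.001 -0.039 -0.004 -0.4 -2.7 0.45 255"

```text
t: 13.03
tool_pos: [0.6132, -0.1194, 0.2551]
ee_rot: [-179.8, 33.7, -177.0]
contact_force: [0.7, -0.3, -2.9]
opening: 0.554
grip_force: 62.5
```

drive_tool:
  series: "-0.001 -0.039 -0.004 -0.35 -2.7 0.5 255; -0.001 -0.039 -0.004 -0.3 -2.7 0.5 255; -0.001 -0.039 -0.004 -0.3 -2.7 0.5 255; -0.001 -0.039 -0.004 -0.25 -2.7 0.5 255; -0.001 -0.039 -0.004 -0.25 -2.7 0.5 255"

```text
t: 13.45
tool_pos: [0.6477, -0.2527, 0.2449]
ee_rot: [-179.0, 44.8, -175.4]
contact_force: [-0.6, 0.5, -2.0]
opening: 0.558
grip_force: 62.5
```

```bash
python3 fin.py .1 4; python3 -c "
from h import *
s=read_state();print(s['q'],s['ee_rot'],s['tool_pos'])"
```

```text
[ 0.61558883 -0.25261623  0.21418806] [-179.96153794   45.00042985 -175.7007448 ]
dist/row mm 11.1 deg/row 0.19
-0.003 -0.001 0.001 1.11 0.07 -0.02 ; -0.003 -0.001 0.001 1.11 0.07 -0.02 ; -0.003 -0.001 0.001 1.11 0.07 -0.02 ; -0.003 -0.001 0.001 1.11 0.06 -0.02 ; [-31.02122365  -2.89868773 -26.1740763   27.31369672  23.37190728
 -26.73812258] [-179.03720105   44.82043844 -175.41262911] [ 0.64774287 -0.25274168  0.24489675]
```

drive_tool:
  series: "-0.003 -0.001 0 1.1 0.05 0 255; -0.003 -0.001 0 1.1 0.05 0 255; -0.003 -0.001 0 1.1 0.05 0 255; -0.003 -0.001 0 1.1 0.05 0 255; 0 0 0 0 0 0 255"

```text
t: 13.87
tool_pos: [0.6145, -0.2505, 0.2108]
ee_rot: [-180.0, 44.8, -175.6]
contact_force: [-0.8, -0.6, -2.5]
opening: 0.554
grip_force: 62.8
```

drive_tool:
  series: "0 0 0 0 0 0 255; 0 0 0 0 0 0 255; 0 0 0 0 0 0 255; 0 0 0 0 0 0 255"

```text
t: 14.2
tool_pos: [0.6175, -0.2518, 0.2146]
ee_rot: [-179.7, 45.0, -175.3]
contact_force: [0.5, -0.8, -2.4]
opening: 0.554
grip_force: 62.8
```

Run:
```python
from fin import *
s=snapshot("wrist"); sd=snapshot("side"); tp=snapshot("top")
img=np.vstack([np.hstack([cv2.resize(s["frame"],(400,300)),cv2.resize(sd["frame"][120:300,330:570],(400,300))]),
               np.hstack([cv2.resize(tp["frame"][140:320,330:570],(400,300)),np.zeros((300,400,3),np.uint8)])])
save("end",img)
st=read_state(); print(st["t"],st["tool_pos"],st["ee_rot"],st["qvel"],st["contact_force"])
T=R.from_euler("xyz",st["ee_rot"],degrees=True); w=st["tool_pos"]+T.apply(W)
print("tag in window",T.inv().apply(P-w), "ang",np.degrees(np.arccos(-T.apply([1,0,0])@n)))
# clip recheck from side & top
for nm,c in(("side",sd),("top",tp),("wrist",s)):
    p=cloud(c).reshape(-1,3); q=p[(p[:,2]>.135)&(p[:,2]<.18)&(abs(p[:,0]-.465)<.03)&(abs(p[:,1]+.265)<.03)]
    if len(q): print(nm,len(q),q.min(0),q.max(0))
```

```text
14.35 [ 0.61722849 -0.2518506   0.21397867] [-179.71561094   44.99113184 -175.36776266] [-0.17836606  0.16788145 -0.27889956 -0.03762207 -0.02831016 -0.00218899] [ 0.0782605  -0.40532333 -1.52743998]
tag in window [ 1.01054249e-01  4.64542814e-05 -1.31890609e-03] ang 0.23565460888602072
side 113 [ 0.44451707 -0.28485956  0.13574461] [ 0.48618259 -0.24339539  0.17264431]
top 94 [ 0.44456957 -0.27328922  0.13500829] [ 0.48062817 -0.24459229  0.17805674]
```

View pics/end.png

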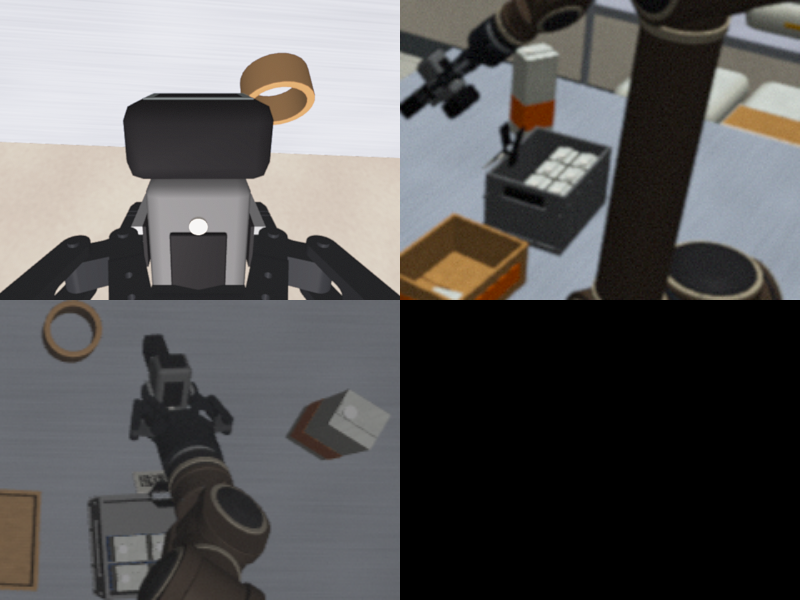

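The final pictures show the scanner held outside the crate with nothing near it. In the side crop the nose is at (460,100), facing the tag at (497,158), and the clip is still seated. The computed aim is 101 mm away, within 2 mm of the middle and 0.2° off square, so I'm handing it in.

```bash
python3 -c "
from workcell import *
print(finish_job())"
```

```text
the job is handed in; nothing more can be done
None
```

I handed the job in at about 14 s: the clip is clamped fully down near the middle of the crate's far edge with the barcode outward, and the scanner is held in the air aimed at it from about 10 cm. My last check put the aim within 2 mm of the barcode's middle and under 1° off square. The hand-in call returned no verdict, so I can't confirm the judged result.

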